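Lock the toy cubby with its keeper plate

TASK

Lock the sliding door of the toy shelf: take the plywood keeper plate that has the large round hole, slide it off the raised end of the shelf top where it lies until that hole is over the fixed wooden pin on the lower middle part, and let it drop down flat round the pin. It should lie square to the shelf's front edge, with its grip block towards the back of the shelf and its other end sticking out past the front edge, so that it bars the door. Leave the other plate, the one with the small hole, where it lies.

Things in the scene. Friction and masses are not known exactly. Their poses are not given: they have to be found in the camera images.
- keeper_grip (a point): Keeper: plywood plate 150 (x) by 70 (y) by 10 mm with a 40 mm round hole and, on top, a grip block 50 (x) by 22 (y) by 45 mm high; lies on a raised end of the shelf top. Point: centre of the block, 32.5 mm above the plate's underside; hole centre 60 mm along +x; plate spans -40 to +110 mm in x. z up. Pinch the block across y from above. About 0.13 kg.
- keeper_hole (a point): Centre of the keeper's 40 mm hole, level with the plate's underside. Axes as the keeper's: x along the plate from grip block to hole, z up.
- pin (a point): Fixed round pin, 20 mm across, 16 high, on the lower middle of the grey shelf's top. Point: its foot, 120 mm above the table. x to the shelf's front edge (30 mm off; the door side, away from the robot), y along the shelf, z up. Raised ends, 20 mm higher, begin 120 mm off in +y and -y. Cylinder and hexagon (60 high or less) stand 275 mm or more off on them; door tab, 12 high, outside the front edge, 80 mm off in -y.
- spare_grip (a point): The other plate, to be left alone: same plywood, size and grip block as the keeper, but its hole is only 12 mm across. Point: centre of its grip block, axes as the keeper's. It lies on the other raised end of the shelf top.
Mind the look-alikes: they are no part of the job. Leave any blue, pink or yellow look-alike of the part that bears keeper_grip alone.

How it is judged:
By the outcome, as a careful person would: the job done as asked, in the order asked, and still so for the second after the job is handed in, with the robot touching nothing.
It also fails if it takes over 35 s, if anything falls off the work surface, if the arm or the gripper's body presses on something with over 40 N, if the wrist force passes 120 N, or if a joint passes its speed limit or range.

ROBOT

A 7-joint arm with a two-finger parallel gripper is mounted at the origin on the work surface. World frame = base frame: x ahead of the robot, y to its left, z up, the work surface at z = 0. Lengths are in mm, angles in rad, forces in N, time in s.
With the tool pointing down it reaches from about 425 to 800 mm from the base axis. Payload 8.3 kg.
Tool frame: the origin (TCP) lies on the centre line of the jaws, within the pads' length; the fingertips stand bot.finger_overhang ahead of it and the grasp point (between the pads) lies 11 mm behind it (bot.finger_overhang is the distance from the TCP to the fingertips, in mm); z points along the fingers, y is the direction in which the jaws open and shut (so a half turn about z gives the same grasp; the last joint's range is limited). The gripper opens to 85 mm and grips with 20 to 120 N. Pads are 22 mm wide; open, the fingers measure 114 mm over their backs; the gripper's body (76 mm by 85 mm) begins 54 mm behind the grasp point. The pads swing forward as they close: fully open they stand 13 mm farther back than shut.
Start: joints at [-1.336, 0.383, 0.016, 1.37, -0.006, 1.388, -0.046], TCP at [183.335, 597.488, 239.279] pointing down, gripper open.
Joint ranges: [-2.95, 2.95], [-0.25, 2.06], [-1.52, 1.56], [0.18, 2.33], [-1.44, 4.58], [0.02, 2.06], [-3.01, 3.01]. Speed limits (rad/s): [2.39, 2.39, 3.01, 3.01, 3.14, 3.14, 3.14].

INTERFACE

Orientations are given as a unit quaternion [x, y, z, w].
In Python, from station import readout, vision, close_job, bot gives the robot as it stands.
- The arm moves only by the tool drive_tool, never from a script. Its argument "series" is one flat list of numbers, 5 for each row, row after row: the closure in counts, from 0 (fully open) to 255 (shut), then the shift along the tool's x, y, z in mm, then the turn about the tool's z in rad. A call has 1 to 12 rows; each row shifts and turns the commanded pose from where the row before left it, along the tool's axes as they then stand; what a row does not reach is not made up. A row lasts 1/8 s, in which the tool goes at most 62.5 mm and 10.7 degrees, less where a joint would pass 70% of its speed; a pose out of reach is approached as far as the arm can. A call with a gripper value outside its range is refused whole. The fingers move at their own pace and stop on an object; the grip force is fixed at half the most. Time passes only in rows, so rows that do not move let the fingers close. It gives the time, the measured TCP pose, the force and the opening at its end, in the units of the state.
- readout.get_obs(): the state, without advancing time (a new reading comes with each control period).
- vision.read_camera(name): name is "side" or "top" or "wrist"; returns (picture, depth): 420x560x3 uint8, blue, green, red; 420x560 float32, mm along the optical axis (not along the pixel's ray), 0 where there is no reading.
- vision.camera_params(name): a dict with "camera_matrix" (3x3 intrinsics, pixels), "origin" and "rotation" of the camera in the world; the wrist camera has in their place "tool_from_camera" (4x4, takes a point from camera to tool coordinates, whose origin is the TCP and whose axes are the flange's). Camera axes: x right, y down, z forward; pixel columns grow to the right and rows downward; lengths in mm; the calibration is good to about 2 mm. A picture is of the moment at which its call begins: read the wrist's pose just before it. camera_params takes no time and is no camera call.
- close_job(): hands the job in, once; it reports no verdict.
The state is a dict: "t": time; "q": joint angles; "joint_velocities": joint speeds; "joint_torque": joint torques, N m; "tool_pos": TCP position; "orientation": TCP orientation; "contact_force": force on the tool from outside, world axes, zero at the start; "ft_torque": the same for the moment, N m; "grip_width": opening from 0.0 (shut) to 1.0 (fully open).
Only numpy, scipy, OpenCV 4.12 (cv2) and the standard library are available. Lean on these libraries where they do the work, as an engineer would, in place of code of your own. Each camera call takes 0.05 s, during which the arm holds its last target.

## Working session

There is one attempt and no reset: what is moved stays moved. The work goes in short steps, Python scripts to look and compute and a tool call to move; the robot and the scene stay as the last step left them, time stands still between calls to the robot, and variables do not carry over. Pictures are saved under pics/ and viewed, and the job is handed in when it is done.

Besides the shell and the picture viewer there is one more tool, called as a command line: name --argument value ..., lists and objects as JSON in quotes. drive_tool: Moves the arm, as the interface text tells. Its arguments: {"type":"object","properties":{"series":{"type":"array","items":{"type":"number"}}},"required":["series"]}

```bash
mkdir -p pics; ls
python3 - <<'E'
from station import readout, vision, bot
import cv2,numpy as np
print(readout.get_obs()); print(bot.finger_overhang)
for n in ["top","side"]:
    p,d=vision.read_camera(n); cv2.imwrite(f"pics/{n}0.png",p); np.savez(f"{n}0.npz",p=p,d=d); print(n,vision.camera_params(n))
print(vision.camera_params("wrist"))
E
```

```text
pics
{'t': 0.0, 'q': array([-1.3358847 ,  0.38423584,  0.01637117,  1.37114575, -0.00629427,
        1.38822819, -0.04647815]), 'joint_velocities': array([-2.32629139e-04,  7.83271520e-04, -8.41340211e-04,  8.32048291e-05,
       -2.12899772e-03,  1.86588341e-04, -3.17021767e-04]), 'joint_torque': array([-2.67183651e-05, -6.27603436e+01,  8.44047032e-01, -3.71807742e+01,
        1.65150175e-02,  1.42915055e-02, -2.11866450e-05]), 'tool_pos': array([183.21444443, 597.02700973, 238.28409875]), 'orientation': array([ 1.48311921e-01,  9.88940143e-01, -9.75772488e-04, -1.25834970e-04]), 'contact_force': array([0.34367605, 0.07981787, 0.42546657]), 'ft_torque': array([-0.04480496, -0.05428703, -0.02534169]), 'grip_width': 1.0001398152851002}
8.0
top {'camera_matrix': array([[533.72303773,   0.        , 270.20929454],
       [  0.        , 533.72303773, 195.18183455],
       [  0.        ,   0.        ,   1.        ]]), 'origin': array([ 225.64201465,  -79.61906284, 1595.61173014]), 'rotation': array([ 0.71413776, -0.69370245,  0.06878949, -0.06365674])}
side {'camera_matrix': array([[408.90829678,   0.        , 285.58450927],
       [  0.        , 408.90829678, 213.23706239],
       [  0.        ,   0.        ,   1.        ]]), 'origin': array([ 267.13156889, -856.95817838,  889.66758692]), 'rotation': array([ 0.90719411, -0.13647498,  0.05417043, -0.39425752])}
{'camera_matrix': array([[354.54306063,   0.        , 275.38980216],
       [  0.        , 354.54306063, 207.70515419],
       [  0.        ,   0.        ,   1.        ]]), 'tool_from_camera': array([[ 3.67012866e-04, -9.53836246e-01, -3.00326957e-01,
         7.69072914e+01],
       [ 9.99999690e-01,  1.40798680e-04,  7.74868397e-04,
         4.26227575e-01],
       [-6.96811924e-04, -3.00327149e-01,  9.53836002e-01,
        -1.34184633e+02],
       [ 0.00000000e+00,  0.00000000e+00,  0.00000000e+00,
         1.00000000e+00]])}
```

View pics/top0.png

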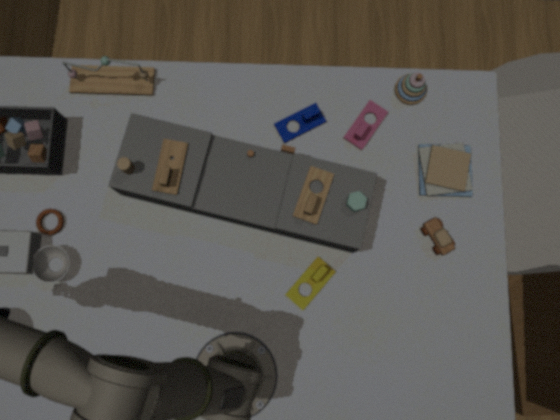

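View pics/side0.png

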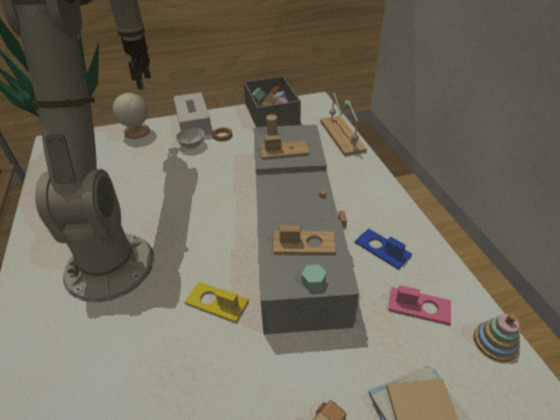

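Top view: the keeper, with the large hole, is at about (314,197). The pin is at (250,153), the door tab at (288,149) and the spare at (170,167). Next I'll measure them in 3D.

```bash
cat > h.py <<'E'
import numpy as np,cv2
from scipy.spatial.transform import Rotation as R
from station import vision,readout
def cloud(n,d,obs=None):
    c=vision.camera_params(n);K=c["camera_matrix"]
    v,u=np.mgrid[0:d.shape[0],0:d.shape[1]]
    P=np.stack([(u-K[0,2])/K[0,0]*d,(v-K[1,2])/K[1,1]*d,d],-1)
    if n=="wrist":
        T=c["tool_from_camera"];P=P@T[:3,:3].T+T[:3,3]
        return P@R.from_quat(obs["orientation"]).as_matrix().T+obs["tool_pos"]
    return P@R.from_quat(c["rotation"]).as_matrix().T+c["origin"]
E
python3 - <<'E'
from h import *
z=np.load("top0.npz");p=z["p"];P=cloud("top",z["d"])
for u,v in [(320,205),(312,205),(316,185),(250,153),(262,160),(240,160),(340,200),(360,200),(400,300),(125,163),(170,158),(168,176),(288,149)]: print((u,v),P[v,u].round(1),p[v,u])
big=cv2.resize(p[110:250,100:390],None,fx=2.75,fy=2.75,interpolation=cv2.INTER_CUBIC)
cv2.imwrite("pics/crop0.png",cv2.convertScaleAbs(big,alpha=1.8))
E
```

```text
(320, 205) [ 477.5 -224.3  145.8] [58 76 93]
(312, 205) [ 468.4 -198.1  194.5] [59 81 97]
(316, 185) [ 535.  -213.2  139. ] [74 75 76]
(250, 153) [623.7 -25.7 131.1] [ 57  81 102]
(262, 160) [608.4 -60.1 115. ] [73 77 78]
(240, 160) [604.9   2.4 121.3] [75 79 81]
(340, 200) [ 494.4 -280.3  139.6] [77 80 80]
(360, 200) [ 490.2 -330.5  170.6] [103 113  94]
(400, 300) [ 226.5 -476.4    3.5] [110 111 110]
(125, 163) [567.1 306.4 199.1] [ 75  95 106]
(170, 158) [599.5 197.7 141.3] [52 66 73]
(168, 176) [536.2 190.  193. ] [38 51 60]
(288, 149) [ 638.3 -133.1  132.5] [51 70 91]
```

View pics/crop0.png

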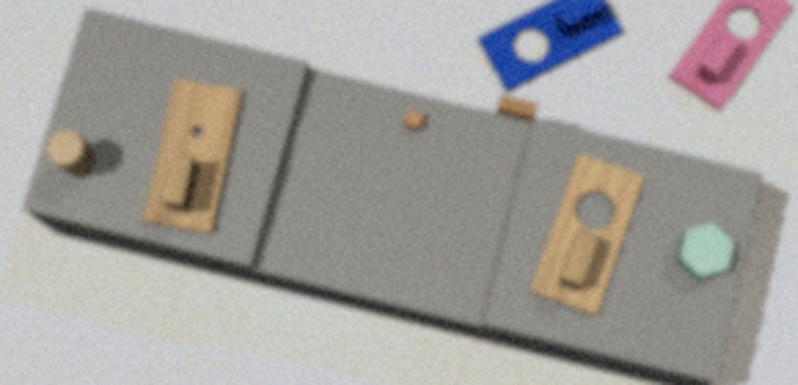

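```bash
cat > meas.py <<'E'
from h import *
def ray(n,uv,zp):
    c=vision.camera_params(n);K=c["camera_matrix"];uv=np.atleast_2d(uv).astype(float)
    r=np.c_[(uv[:,0]-K[0,2])/K[0,0],(uv[:,1]-K[1,2])/K[1,1],np.ones(len(uv))]@R.from_quat(c["rotation"]).as_matrix().T
    o=np.array(c["origin"]);s=(zp-o[2])/r[:,2];return o+r*s[:,None]
if __name__=="__main__":
    z=np.load("top0.npz");p=z["p"];P=cloud("top",z["d"])
    s=cv2.GaussianBlur(p,(3,3),0).astype(float);sat=(s[...,2]-s[...,0])
    m=((sat>15)&(P[...,2]>100)).astype(np.uint8)
    n,l,st,ce=cv2.connectedComponentsWithStats(m)
    for i in range(1,n):
        if st[i,4]<20: continue
        print(i,st[i],ce[i].round(1),ray("top",ce[i],150)[0].round(1))
    np.save("lab.npy",l)
    # shelf rect
    g=((P[...,2]>100)&(P[...,0]>350)&(P[...,2]<150)&(P[...,0]<800)&(abs(P[...,1]+20)<450)).astype(np.uint8)
    n2,l2,st2,_=cv2.connectedComponentsWithStats(g);j=1+np.argmax(st2[1:,4])
    pts=P[l2==j][:,:2].astype(np.float32);print("shelf",cv2.minAreaRect(pts))
    low=(l2==j)&(P[...,2]<128);print("z low",np.median(P[low][:,2]),"z hi",np.median(P[(l2==j)&(P[...,2]>132)][:,2]))
E
python3 meas.py
```

```text
143 [416  74   7   6  30] [419.3  76.5] [ 861.7 -506.8  150. ]
157 [ 152  138   36   57 1420] [169.6 166.2] [573.7 195.6 150. ]
160 [281 145  14   8  84] [287.7 148.6] [ 634.4 -131.6  150. ]
162 [247 149   8   8  47] [250.1 152.9] [618.8 -26.6 150. ]
165 [117 157  14  14 157] [123.5 163.4] [577.8 324.  150. ]
168 [ 293  166   41   59 1325] [312.8 195.4] [ 503.  -203.8  150. ]
shelf ((553.3999633789062, -10.949462890625), (720.9347534179688, 239.7239532470703), 77.58462524414062)
z low 119.53870971249762 z hi 140.11588389065605
```

Run:
```python
from meas import *
z=np.load("top0.npz");p=z["p"];P=cloud("top",z["d"]);l=np.load("lab.npy")
for i in (168,157):
    m=(l==i).astype(np.uint8);m=cv2.morphologyEx(m,cv2.MORPH_CLOSE,np.ones((3,3)))
    cs,h=cv2.findContours(m,cv2.RETR_CCOMP,cv2.CHAIN_APPROX_NONE)
    for c,hh in zip(cs,h[0]):
        if len(c)<8: continue
        X=ray("top",c[:,0],150)[:,:2].astype(np.float32)
        print(i,hh[3],len(c),cv2.minAreaRect(X),cv2.minEnclosingCircle(X))
    b=(P[...,2]>175)&(cv2.dilate(m,np.ones((3,3)))>0)
    X=P[b];print("block",len(X),X.mean(0),cv2.minAreaRect(X[:,:2].astype(np.float32)))
print("pin",ray("top",[250.1,152.9],133))
```

```text
168 -1 147 ((506.4305725097656, -204.78067016601562), (73.60589599609375, 153.97447204589844), 71.62896728515625) ((506.0884094238281, -204.7423095703125), 82.55818939208984)
168 0 38 ((529.8888549804688, -212.25820922851562), (39.378814697265625, 35.96240234375), 45.710121154785156) ((529.6278076171875, -211.96844482421875), 20.326581954956055)
block 169 [ 463.63310948 -190.41936586  235.17975285] ((358.4163513183594, -147.5454864501953), (24.283103942871094, 297.29193115234375), 67.57563781738281)
157 -1 149 ((574.4826049804688, 195.4433135986328), (73.78326416015625, 154.4189453125), 81.1799087524414) ((575.1614379882812, 194.79071044921875), 82.36384582519531)
block 192 [519.82593591 182.75070008 272.85198079] ((383.9613952636719, 76.9909896850586), (442.6929626464844, 48.886539459228516), 38.387393951416016)
pin [[623.47224864 -26.0212921  133.        ]]
```

```bash
cat > go.py <<'E'
import sys
from h import *
# usage: go.py x y z yawdeg(of tool y) 
def rel(t,yaw=None):
    o=readout.get_obs();M=R.from_quat(o["orientation"]).as_matrix()
    d=M.T@(np.array(t)-o["tool_pos"]);a=np.degrees(np.arctan2(M[1,1],M[0,1]))
    return d.round(1),a,(None if yaw is None else round(-np.radians(yaw-a),4)), M[:,2].round(4)
if __name__=="__main__":
    a=list(map(float,sys.argv[1:]));print(rel(a[:3],a[3] if len(a)>3 else None),readout.get_obs()["t"])
E
python3 go.py 450 330 270 71.6;python3 go.py 575 -20 270 71.6
```

```text
(array([-333.4, -177.1,  -31.3]), np.float64(72.93756456471186), np.float64(0.0233), array([-5.0e-04, -1.7e-03, -1.0e+00])) 0.1
(array([-555.6, -475. ,  -30.8]), np.float64(72.93756456471186), np.float64(0.0233), array([-5.0e-04, -1.7e-03, -1.0e+00])) 0.1
```

drive_tool --series '[0,-41.5,-22,-4,0,0,-41.5,-22,-4,0,0,-41.5,-22,-4,0,0,-41.5,-22,-4,0,0,-41.5,-22,-4,0,0,-41.5,-22,-4,0,0,-41.5,-22,-4,0,0,-41.5,-22,-4,0]'

```text
t: 1.1
tool_pos: [449.8, 330.5, 271.0]
orientation: [0.148, 0.989, -0.0, -0.0]
contact_force: [0.5, 0.6, 0.6]
grip_width: 1.002
```

```bash
python3 go.py 575 -20 270 71.6
```

```text
(array([-222.5, -298.4,    1.1]), np.float64(72.94431975123446), np.float64(0.0235), array([-6.e-04, -4.e-04, -1.e+00])) 1.1
```

drive_tool --series '[0,-27.8,-37.3,0,0,0,-27.8,-37.3,0,0,0,-27.8,-37.3,0,0,0,-27.8,-37.3,0,0,0,-27.8,-37.3,0,0,0,-27.8,-37.3,0,0,0,-27.8,-37.3,0,0,0,-27.8,-37.3,0,0,0,0,0,0,0]'

```text
t: 2.22
tool_pos: [574.2, -23.8, 270.9]
orientation: [0.152, 0.988, -0.001, -0.0]
contact_force: [-0.1, -0.2, -0.3]
grip_width: 0.994
```

```bash
python3 - <<'E'
from h import *
o=readout.get_obs();p,d=vision.read_camera("wrist");print(o["tool_pos"],o["q"].round(2));cv2.imwrite("pics/w1.png",p);np.savez("w1.npz",p=p,d=d,pos=o["tool_pos"],q=o["orientation"])
E
python3 go.py 480 -196 270 71.6
```

```text
[574.22664684 -23.83022453 270.8700806 ] [-0.39  0.28  0.48  1.48 -0.12  1.42  1.35]
(array([  37.7, -195.1,    1. ]), np.float64(72.7049022048481), np.float64(0.0193), array([-1.e-03, -9.e-04, -1.e+00])) 2.275
```

View pics/w1.png

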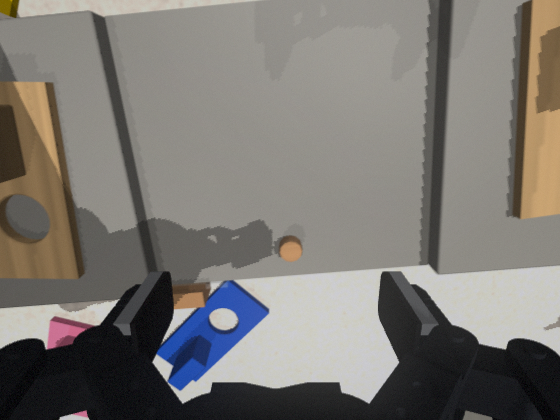

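Wrist view: the pin is at (290,247). The shelf's front edge runs from (130,290) to (540,265), and the keeper hole is at (27,218). I'll measure the pin and the shelf angle from this picture.

Run:
```python
from h import *
z=np.load("w1.npz");p=z["p"].astype(float);o=dict(orientation=z["q"],tool_pos=z["pos"]);P=cloud("wrist",z["d"],o)
sat=p[...,2]-p[...,0]
m=np.zeros(sat.shape,bool);m[225:275,265:315]=True
top=m&(sat>40)&(abs(P[...,2]-136)<4)
X=P[top];print("pin top",len(X),X.mean(0),cv2.minEnclosingCircle(X[:,:2].astype(np.float32)), cv2.minAreaRect(X[:,:2].astype(np.float32)))
s=m&(sat>40);v,u=np.nonzero(s);print(u.min(),u.max(),v.min(),v.max())
# front edge of low part: per column last row with z~120
E_=[]
for u in range(170,420):
    if 255<u<320 and False: continue
    zz=P[200:330,u,2];k=np.nonzero((abs(zz-120)<6))[0]
    if len(k): E_.append(P[200+k.max(),u])
E_=np.array(E_);f=cv2.fitLine(E_[:,:2].astype(np.float32),cv2.DIST_HUBER,0,.01,.01).ravel();print("front",f,np.degrees(np.arctan2(f[1],f[0])))
n=np.array([-f[1],f[0]]);print("pin dist to edge",(X[:,:2].mean(0)-f[2:])@n)
# steps: hi/lo transitions
for rng in [(100,200),(380,470)]:
    A=[]
    for v in range(60,230):
        zz=P[v,:,2];k=[u for u in range(*rng) if 136<zz[u]<146]
        if k: A.append(P[v,max(k) if rng[0]==100 else min(k)])
    A=np.array(A);f=cv2.fitLine(A[:,:2].astype(np.float32),cv2.DIST_HUBER,0,.01,.01).ravel();n=np.array([-f[1],f[0]])
    print("step",f,np.degrees(np.arctan2(f[1],f[0])),(X[:,:2].mean(0)-f[2:])@n, A[:,2].mean())
print("lowz",np.median(P[100:200,200:400,2]))
```

```text
pin top 374 [621.20907836 -25.4594515  135.29882477] ((621.73095703125, -25.700403213500977), 9.6160249710083) ((621.8341674804688, -25.758100509643555), (18.082862854003906, 18.222803115844727), 36.49733352661133)
279 301 238 261
front [ 2.0442994e-01  9.7888118e-01  6.5535278e+02 -1.4686020e+01] 78.203865
pin dist to edge 31.22021813153457
step [ 9.76086020e-01 -2.17384577e-01  5.00611847e+02 -1.22145134e+02] -12.555462 120.58952116099105 137.08128458784378
step [ 9.7639126e-01 -2.1600966e-01  5.7283154e+02  1.0751916e+02] -12.474767 -119.38913590684793 137.0372160532306
lowz 119.59144235481557
```

drive_tool --series '[0,10,-48.8,0,0,0,10,-48.8,0,0,0,10,-48.8,0,0,0,8,-48.8,0,0.019,0,0,0,0,0]'

```text
t: 2.9
tool_pos: [478.6, -197.2, 271.7]
orientation: [0.161, 0.987, -0.0, 0.0]
contact_force: [-0.0, 1.4, -0.7]
grip_width: 1.005
```

Run:
```python
from h import *
o=readout.get_obs();p,d=vision.read_camera("wrist");print(o["tool_pos"],o["q"].round(2));cv2.imwrite("pics/w2.png",p);np.savez("w2.npz",p=p,d=d,pos=o["tool_pos"],q=o["orientation"])
```

```text
[ 478.57266237 -197.1813546   271.69519167] [-0.2   0.14  0.6   1.63 -0.08  1.39  1.65]
```

View pics/w2.png

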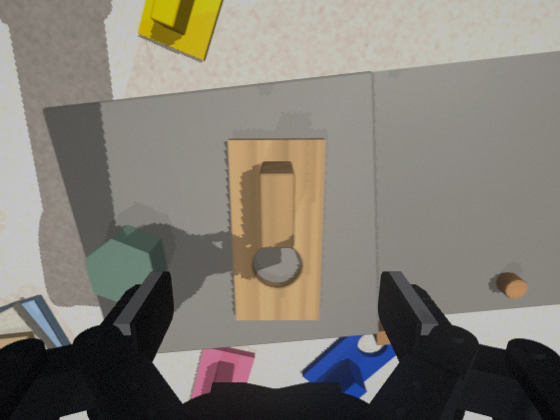

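Wrist view over the keeper: the plate spans (228..325, 139..320), the block top is at about (277,210), the hole at (277,265) and the pin at (512,286).

```bash
cat > kp.py <<'E'
import sys
from h import *
def keeper(f,roi,zt):
    z=np.load(f);p=z["p"].astype(float);o=dict(orientation=z["q"],tool_pos=z["pos"]);P=cloud("wrist",z["d"],o)
    m=np.zeros(p.shape[:2],bool);m[roi[1]:roi[3],roi[0]:roi[2]]=True
    sat=p[...,2]-p[...,0]
    # plate top
    pl=m&(abs(P[...,2]-zt)<4)&(sat>20);X=P[pl];print("plate z",np.median(X[:,2]))
    r=cv2.minAreaRect(X[:,:2].astype(np.float32));print("plate",r)
    b=m&(P[...,2]>zt+38)&(P[...,2]<zt+55);B=P[b];r=cv2.minAreaRect(B[:,:2].astype(np.float32));print("block",np.median(B[:,2]),r)
    return P,p,m,sat
if __name__=="__main__":
    P,p,m,sat=keeper("w2.npz",(215,125,340,335),150)
    t=np.zeros(m.shape,bool);t[265:310,490:535]=True;t&=(sat>40)&(abs(P[...,2]-136)<4);X=P[t]
    print("pin",X.mean(0),cv2.minEnclosingCircle(X[:,:2].astype(np.float32)))
    # hole: non-plate pixels inside
    h=np.zeros(m.shape,np.uint8);h[240:292,248:306]=1
    hh=((P[...,2]<146)&(h>0));H=P[hh];print("hole",cv2.minEnclosingCircle(H[:,:2].astype(np.float32)),H.mean(0))
E
python3 kp.py
```

```text
plate z 149.61360093655597
plate ((505.00054931640625, -204.9874267578125), (70.1751708984375, 150.61546325683594), 71.84276580810547)
block 194.459292929612 ((471.31256103515625, -193.99346923828125), (22.05988311767578, 49.90517807006836), 72.04773712158203)
pin [620.81171305 -26.31093826 135.53833333] ((621.7787475585938, -25.468149185180664), 10.196210861206055)
hole ((529.4873046875, -213.00816345214844), 19.893936157226562) [ 532.8790391  -214.09378044  140.02631917]
```

```bash
python3 go.py 471.6 -194.1 166 71.9
```

```text
(array([  8.1,  -2.2, 105.4]), np.float64(71.73253333880103), np.float64(-0.0029), array([ 4.e-04,  6.e-04, -1.e+00])) 2.95
```

drive_tool --series '[0,8,-2.2,20,-0.003,0,0,0,40,0,0,0,0,25,0,0,0,0,0,0]'

```text
t: 3.45
tool_pos: [471.8, -191.0, 184.4]
orientation: [0.154, 0.988, 0.0, -0.002]
contact_force: [0.3, 0.2, 1.0]
grip_width: 1.003
```

```bash
python3 go.py 471.6 -194.1 166 71.9
```

```text
(array([-0.8, -3. , 18.4]), np.float64(72.2250905271275), np.float64(0.0057), array([-0.0043,  0.0013, -1.    ])) 3.45
```

drive_tool --series '[0,-0.5,-2,10,0.004,0,0,0,8.5,0,0,0,0,0,0,0,0,0,0,0]'

```text
t: 3.95
tool_pos: [472.3, -195.9, 168.2]
orientation: [0.158, 0.987, -0.0, 0.0]
contact_force: [-0.2, -0.0, 0.6]
grip_width: 1.0
```

```bash
python3 go.py 471.6 -194.1 166 71.9;  python3 go.py 471.6 -194.1 166 71.9
```

```text
(array([1.2, 1.5, 2.2]), np.float64(71.78403398589018), np.float64(-0.002), array([ 4.e-04, -1.e-04, -1.e+00])) 3.95
(array([1.2, 1.5, 2.2]), np.float64(71.78403398589018), np.float64(-0.002), array([ 4.e-04, -1.e-04, -1.e+00])) 3.95
```

drive_tool --series '[0,1,1.3,2,-0.002,0,0,0,0,0,200,0,0,0,0,200,0,0,0,0,200,0,0,0,0,200,0,0,0,0,200,0,0,0,0,200,0,0,0,0]'

```text
t: 4.95
tool_pos: [471.7, -194.3, 165.9]
orientation: [0.157, 0.988, -0.0, 0.0]
contact_force: [-0.4, -0.0, 3.0]
grip_width: 0.246
```

Run:
```python
from h import *
o=readout.get_obs();p,d=vision.read_camera("wrist");print(o["tool_pos"],o["orientation"],o["contact_force"],o["ft_torque"],o["grip_width"]);cv2.imwrite("pics/w3.png",p);np.savez("w3.npz",p=p,d=d,pos=o["tool_pos"],q=o["orientation"])
```

```text
[ 471.69685155 -194.32570947  165.93848824] [ 1.57225410e-01  9.87562734e-01 -4.02365683e-05  1.23215374e-04] [-0.40182597 -0.01952708  2.97705208] [-0.01437701  0.08160146 -0.00283558] 0.24558202591182016
```

View pics/w3.png

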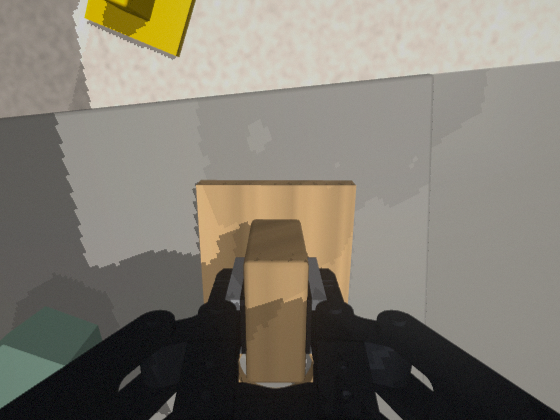

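drive_tool --series '[200,0,0,-1,0,200,0,0,0,-0.05,200,0,0,0,-0.047,200,0,0,0,0]'

```text
t: 5.5
tool_pos: [471.3, -194.1, 166.5]
orientation: [0.109, 0.994, 0.0, -0.0]
contact_force: [-0.7, 0.6, -1.8]
grip_width: 0.25
```

```bash
python3 go.py 562.9 -12.7 167 77.55; python3 -c "
from h import *
print(readout.get_obs())"
```

```text
(array([-50. , 197. ,  -0.6]), np.float64(77.45155774742646), np.float64(-0.0017), array([-8.e-04,  1.e-04, -1.e+00])) 5.5
{'t': 5.5, 'q': array([-0.17448822,  0.20133075,  0.5742277 ,  1.80891677, -0.11821798,
        1.16633938,  1.78905308]), 'joint_velocities': array([-0.00071053, -0.00062437,  0.0037079 , -0.00158316,  0.00013261,
       -0.00106553, -0.02673488]), 'joint_torque': array([ 2.63618259e-02, -4.19366205e+01,  4.29503873e+00, -3.51912332e+01,
        2.25253607e-02, -2.46437103e-02,  5.15396129e-01]), 'tool_pos': array([ 471.30450233, -194.1343907 ,  166.45958386]), 'orientation': array([ 1.09287092e-01,  9.94010135e-01,  2.05386569e-05, -4.26804729e-04]), 'contact_force': array([-0.67208607,  0.55796093, -1.82207248]), 'ft_torque': array([-0.0445446 ,  0.07074775, -0.01514527]), 'grip_width': 0.24973996735697992}
```

drive_tool --series '[200,-6.2,24.6,0,0,200,-6.2,24.6,0,0,200,-6.2,24.6,0,0,200,-6.2,24.6,0,0,200,-6.2,24.6,0,0,200,-6.2,24.6,0,0,200,-6.2,24.6,0,0,200,-6.2,24.6,0,0,200,0,0,0,0,200,0,0,0,0]'

```text
t: 6.75
tool_pos: [562.6, -13.4, 166.6]
orientation: [0.11, 0.994, -0.0, -0.0]
contact_force: [0.1, -0.1, -1.1]
grip_width: 0.251
```

```bash
python3 go.py 562.9 -12.7 167 77.55
python3 - <<'E'
from h import *
for n in ("top","side"):
    p,d=vision.read_camera(n);np.savez(n+"4.npz",p=p,d=d)
    c=p[110:250,180:380] if n=="top" else p[140:300,200:400]
    cv2.imwrite(f"pics/{n}4.png",cv2.convertScaleAbs(cv2.resize(c,None,fx=3.5,fy=3.5,interpolation=cv2.INTER_CUBIC),alpha=1.5))
o=readout.get_obs();p,d=vision.read_camera("wrist");cv2.imwrite("pics/w4.png",p);np.savez("w4.npz",p=p,d=d,pos=o["tool_pos"],q=o["orientation"])
print(o["contact_force"])
E
```

```text
(array([-0.2,  0.7, -0.4]), np.float64(77.42518870177094), np.float64(-0.0022), array([-6.e-04, -6.e-04, -1.e+00])) 6.75
[-0.18522615  0.71577751 -0.7366576 ]
```

View pics/top4.png

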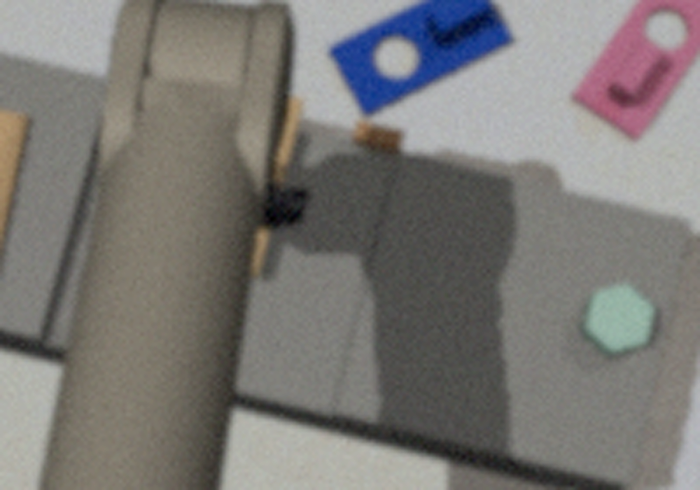

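View pics/side4.png

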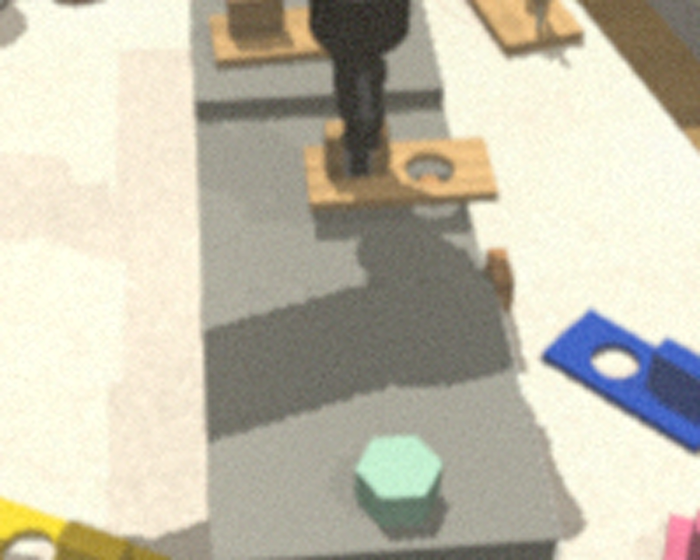

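View pics/w4.png

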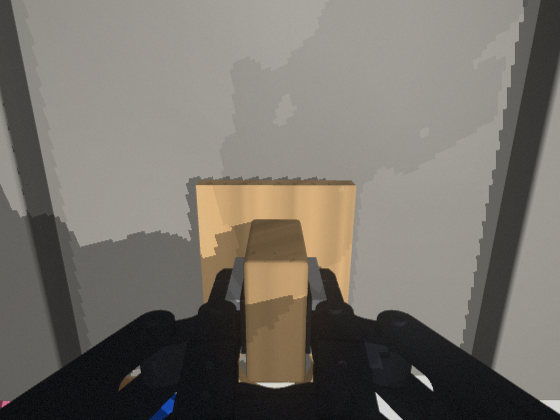

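Side view: the pin shows through the keeper's hole at about (430,175) in the crop, so they are lined up with 10 mm of clearance. Now I'll lower it.

drive_tool --series '[200,-0.2,0.6,6,-0.002,200,0,0,6,0,200,0,0,6,0,200,0,0,0,0,200,0,0,0,0]'

```text
t: 7.52
tool_pos: [563.1, -12.4, 148.8]
orientation: [0.108, 0.994, -0.0, -0.0]
contact_force: [0.1, -0.1, -1.0]
grip_width: 0.253
```

Run:
```python
from h import *
o=readout.get_obs();print(o["tool_pos"],o["contact_force"])
p,d=vision.read_camera("side");c=p[140:300,200:400]
cv2.imwrite("pics/side5.png",cv2.convertScaleAbs(cv2.resize(c,None,fx=3.5,fy=3.5,interpolation=cv2.INTER_CUBIC),alpha=1.5))
```

```text
[563.08375961 -12.41819157 148.80147669] [ 0.0682369  -0.14980801 -0.97707346]
```

View pics/side5.png

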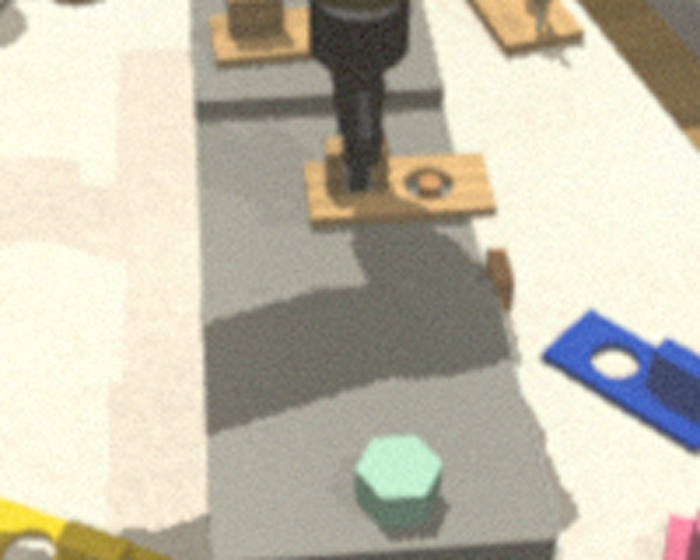

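The pin sits centred in the hole. I'll lower the last 2.5 mm, release and retreat upwards.

drive_tool --series '[200,0,0,2.5,0,200,0,0,0,0,150,0,0,0,0,80,0,0,0,0,80,0,0,0,0,80,0,0,0,0,80,0,0,0,0,80,0,0,-10,0,80,0,0,-25,0,80,0,0,-50,0,80,0,0,-50,0]'

```text
t: 8.95
tool_pos: [562.8, -12.5, 283.4]
orientation: [0.108, 0.994, -0.0, 0.0]
contact_force: [0.8, 0.0, -0.7]
grip_width: 0.683
```

drive_tool --series '[0,20,0,-10,0,0,20,0,0,0,0,0,0,0,0,0,0,0,0,0]'

```text
t: 9.45
tool_pos: [524.3, -3.8, 291.7]
orientation: [0.108, 0.994, 0.0, 0.0]
contact_force: [0.3, -0.9, -0.4]
grip_width: 1.001
```

Run:
```python
from h import *
o=readout.get_obs();print(o["tool_pos"],o["contact_force"],o["t"])
p,d=vision.read_camera("wrist");cv2.imwrite("pics/w6.png",p);np.savez("w6.npz",p=p,d=d,pos=o["tool_pos"],q=o["orientation"])
p,d=vision.read_camera("side");cv2.imwrite("pics/side6.png",p)
```

```text
[524.34709603  -3.84261043 291.65379006] [ 0.28367571 -0.91194508 -0.38782064] 9.45
```

View pics/w6.png

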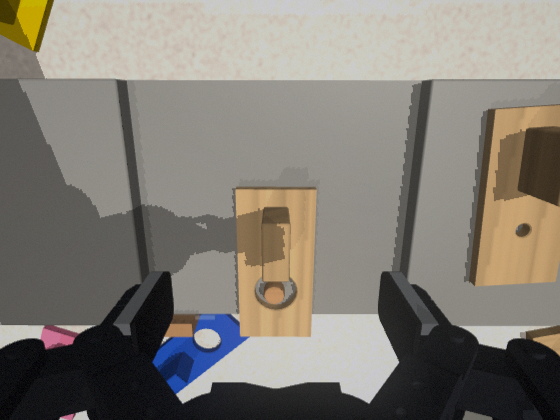

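View pics/side6.png

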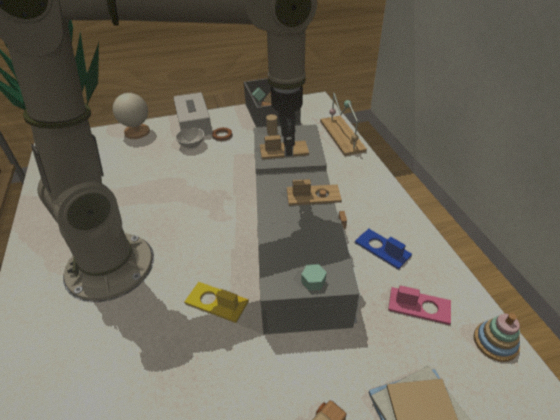

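The keeper lies around the pin, with the hole at (275,290) in the wrist view. It is clear of the gripper and its front end sticks out past the shelf edge at row 318. One last check on flatness and squareness.

Run:
```python
from kp import *
P,p,m,sat=keeper("w6.npz",(225,178,325,345),130)
pl=m&(abs(P[...,2]-130)<4)&(sat>20);X=P[pl];A=np.c_[X[:,:2]-X[:,:2].mean(0),np.ones(len(X))]
print(np.linalg.lstsq(A,X[:,2],rcond=None)[0])
```

```text
plate z 129.65281083888635
plate ((597.560791015625, -19.36072540283203), (70.258544921875, 151.4715118408203), 77.40774536132812)
block 174.5239701726456 ((562.9421997070312, -11.33559799194336), (21.55773162841797, 50.378379821777344), 77.03813934326172)
[1.18163260e-03 1.66539035e-04 1.29636267e+02]
```

Plate top is at 129.6 mm, so it lies flat on the lower part. Its yaw is -12.6° against the shelf's -12.5°.

```bash
python3 -c "
from station import close_job
print(close_job())"
```

```text
the job is handed in; nothing more can be done
None
```

The keeper plate now lies flat around the pin and bars the door, and the job is handed in. The clock stood at about 9.6 s of the 35 s allowed.

I pinched the keeper's grip block, lifted it about 1 mm and turned it square. I then moved it sideways off the raised end until the hole was over the pin, lowered it, released it and backed off. It was therefore carried just clear of the shelf rather than slid in contact.

Last checks from the wrist picture:
- **Flat:** the plate's top is at 129.6 mm (expected 130), with a slope of about 0.1%.
- **Square:** the plate sits at -12.6° (-13.0° from the block alone). The shelf measured -12.5° at the steps and -11.8° at the noisier front-edge fit.
- **Position:** the pin is inside the hole, the grip block is towards the back, and the front end sticks out past the front edge.
- **Other items:** I never touched the spare plate or the look-alikes, and the gripper was clear of everything. No check failed.

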